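Unscrew the stiff lid of the jar that matches the sample vial, in the bench brace

TASK

The little ring at the back of the square brace holds a sample vial: lift the jar whose lid has the colour of that vial's cap upright into the brace's pocket, so that it sits fully down and cannot turn. There unscrew its stiff lid (anticlockwise), only until the threads let go, then raise it straight up and finish while holding it level a couple of centimetres above the mouth of the jar, which stays seated in the brace. Leave the other jar, both vials and everything else on the bench as they are.

Things in the scene. Friction and masses are not known exactly. Their poses are not given: they have to be found in the camera images.
- brace: jar brace fixed to the bench: 100 x 100 mm aluminium base plate, grey walls with black sloping lead-in lips round a square pocket, open above; lips reach 43 mm above the bench. Origin: centre of its underside, on the bench; x points from the pocket to the ring, pocket sides lie along x and y. Where it stands and its yaw vary
- brace_pocket (a point): centre of the pocket's floor, 8 mm above the bench. The pocket is 59 x 59 mm (1.5 mm play on each side of a jar) and holds a jar in any of its four quarter-turn positions; straight walls up to 30 mm above the bench, above them lips that widen it by about 5 mm on each side
- brace_well (a point): centre, at bench level, of the small aluminium ring (25 mm bore, 16 mm high) attached at the brace's +x side, 72 mm from the pocket's centre; the vial in it says which jar is wanted
- blue_jar: white square plastic jar with a blue screw lid, 300 g, loose, upright on the bench left or right of the brace. Body 56 x 56 mm, 66 mm high, sides along its x and y axes; round neck of 40 mm diameter above it; 96 mm high with the lid. Origin: centre of its underside, z up. Can be lifted by its lid; unbraced it turns along with the lid
- black_jar: white square plastic jar with a black screw lid, 300 g, loose, upright on the bench left or right of the brace. Body 56 x 56 mm, 66 mm high, sides along its x and y axes; round neck of 40 mm diameter above it; 96 mm high with the lid. Origin: centre of its underside, z up. Can be lifted by its lid; unbraced it turns along with the lid
- blue_jar_lid: round ribbed blue screw lid, 54 mm diameter, 18 mm high, 40 g. Origin: centre of its lower edge, z up; tight, it is 78 mm above the jar's underside (12 mm above the square body). Unscrews anticlockwise seen from above, clockwise is a hard stop. Turns stiffly (0.4 to 0.5 N m): grip it with some 45 N
- black_jar_lid: round ribbed black screw lid, 54 mm diameter, 18 mm high, 40 g. Origin: centre of its lower edge, z up; tight, it is 78 mm above the jar's underside (12 mm above the square body). Unscrews anticlockwise seen from above, clockwise is a hard stop. Turns stiffly (0.4 to 0.5 N m): grip it with some 45 N
- blue_jar_mouth (a point): centre of the blue-lidded jar's mouth, level with its rim, 92 mm above the jar's underside. Short interrupted thread: the lid rises 2 mm in the first 0.95 rad of turn from tight, then is out of engagement up to 1.7 rad (best 1.35), where the next stop comes. A rubber seal in the mouth presses up under the lid with 17 N over its first 3 mm
- black_jar_mouth (a point): centre of the black-lidded jar's mouth, level with its rim, 92 mm above the jar's underside. Short interrupted thread: the lid rises 2 mm in the first 0.95 rad of turn from tight, then is out of engagement up to 1.7 rad (best 1.35), where the next stop comes. A rubber seal in the mouth presses up under the lid with 17 N over its first 3 mm
- blue_jar_mark (a point): middle of the short white index line on top of the blue lid, 20 mm from the lid's axis along the lid's +x; with the lid tight it points along the jar's +x and so shows how far the lid has been turned on the jar
- black_jar_mark (a point): middle of the short white index line on top of the black lid, 20 mm from the lid's axis along the lid's +x; with the lid tight it points along the jar's +x and so shows how far the lid has been turned on the jar
- blue_vial: sample vial with pink contents and a blue cap, 21 mm diameter, 60 mm high. It stands upright either in the brace's ring or on the bench further back. Origin: centre of its underside, z up.
- black_vial: sample vial with amber contents and a black cap, 21 mm diameter, 60 mm high. It stands upright either in the brace's ring or on the bench further back. Origin: centre of its underside, z up.
- bottle_clear60: bystander: small clear bottle with white cap, 37 mm diameter, 88 mm high, loose; origin at the centre of its underside
- bottle_pink60: bystander: small pink bottle with white cap, 37 mm diameter, 86 mm high, loose; origin at the centre of its underside
- weigh_boat: bystander: white square weighing dish, 78 x 78 x 18 mm, loose; origin at the centre of its underside
- stopper: bystander: brown rubber stopper, 32 mm diameter, 26 mm high, loose; origin at the centre of its underside
Not all that is in view belongs to the job. There is more than one size of the black_jar_lid; the one meant has the size given above. Several things have the shape of the blue_jar_lid; the one meant has the colours described above.

How it is judged:
By the outcome, as a careful person would: the job done as asked, in the order asked, and still so for the second after the job is handed in, while the arm keeps its last pose, push and grip.
It also fails if it takes over 45 s, if anything falls off the work surface, if the arm or the gripper's body presses on something with over 40 N, if the wrist force passes 120 N, or if a joint passes its speed limit or range.

ROBOT

A 6-joint arm with a two-finger parallel gripper is mounted at the origin on a cart in front of the work surface, level with it; the furniture and walls round the work are solid. World frame = base frame: x ahead of the robot, y to its left, z up, the work surface at z = 0. Lengths are in m, angles in rad, forces in N, time in s.
With the tool pointing down it reaches from about 0.35 to 0.775 m from the base axis. Payload 7.3 kg.
Tool frame: the origin (TCP) lies at the centre of the arm's flange, where the gripper is bolted on; the fingertips stand 178 mm ahead of it and the grasp point (between the pads) lies 159 mm ahead of it; z points along the fingers, y is the line along which they close (so a half turn about z gives the same grasp; the last joint's range is limited). The gripper opens to 92 mm and grips with 3 to 60 N. Pads are 19 mm wide; open, the fingers measure 130 mm over their backs; the gripper's body (75 mm by 190 mm) begins 47 mm behind the grasp point.
Start: joints at [-1.293, 0.342, 1.524, -0, 1.275, -0.146], TCP at [0.216, -0.479, 0.405] pointing down, gripper open.
Joint ranges: [-2.53, 2.53], [-0.77, 2.02], [0.04, 2.7], [-1, 4.14], [0.28, 2.66], [-3.11, 3.11]. Speed limits (rad/s): [2.57, 2.57, 3.14, 3.14, 3.14, 3.14].

INTERFACE

Orientations are given as [roll, pitch, yaw] about the fixed x, y, z axes, in that order (R = Rz(yaw) Ry(pitch) Rx(roll)).
In Python, from cell import telemetry, vision, ticket gives the robot as it stands.
- The arm moves only by the shell command python3 -m crank 'ROWS' [FORCE]. ROWS is JSON, a list of rows, each a list of 5 numbers: the gripper command: -1 is shut, 1 is fully open, values between are in proportion, then the shift along the tool's x, y, z in mm, then the turn about the tool's z in rad. In form: [[fingers, dx, dy, dz, roll], ...]. A call has 1 to 12 rows; each row is the pose to reach, as a shift and turn from the pose commanded when the call began, along the tool's axes at that moment; what a row does not reach only later rows make up. A row lasts 1/12 s, in which the tool goes at most 41.7 mm and 7.16 degrees, less where a joint would pass 70% of its speed; a pose out of reach is approached as far as the arm can. A call with a gripper value outside its range is refused whole. The fingers move at their own pace and stop on an object; FORCE is the grip in N (left out, the last holds). Time passes only in rows, so rows that repeat a pose let the fingers close. It gives the time, the measured TCP pose, the force, the opening and the grip force at its end, in the units of the state.
- telemetry.observe(): the state, without advancing time (a new reading comes with each control period).
- vision.read_camera(name): name is "scene" or "top" or "wrist"; returns (picture, depth): 400x640x3 uint8, red, green, blue; 400x640 float32, m along the optical axis (not along the pixel's ray), 0 where there is no reading.
- vision.get_calibration(name): a dict with "camera_matrix" (3x3 intrinsics, pixels), "rvec" (rotation vector, rad) and "tvec" (3), from world to camera coordinates, as OpenCV has them. Camera axes: x right, y down, z forward; pixel columns grow to the right and rows downward; lengths in m; the calibration is good to about 2 mm. A picture is of the moment at which its call begins: read the wrist's pose just before it. get_calibration takes no time and is no camera call; for the wrist camera it gives the pose at the moment of the call.
- ticket.hand_in(): hands the job in; it is judged then, once.
The state is a dict: "time": time; "qpos": joint angles; "qvel": joint speeds; "joint_efforts": joint torques, N m; "tool_pos": TCP position; "tool_rot": TCP orientation; "contact_force": force on the tool from outside, world axes, zero at the start; "torque": the same for the moment, N m; "opening": finger opening in m; "grip_force": force on a finger pad.
Only numpy, scipy, OpenCV 4.12 (cv2) and the standard library are available. Lean on these libraries where they do the work, as an engineer would, in place of code of your own. Each camera call takes 0.05 s, during which the arm holds its last target. There are 200 camera calls.

## Working session

There is one attempt and no reset: what is moved stays moved. The work goes in short steps, Python scripts to look and compute and a shell command to move; the robot and the scene stay as the last step left them, time stands still between calls to the robot, and variables do not carry over. Pictures are saved under pics/ and viewed, at most 10 in all, crops included, and the job is handed in when it is done.

```bash
mkdir -p pics; ls
cat > h.py <<'E'
import numpy as np,cv2
from cell import telemetry,vision,ticket
def cam(n):
    c=vision.get_calibration(n);im,d=vision.read_camera(n)
    return im,d,np.array(c["camera_matrix"],float),cv2.Rodrigues(np.array(c["rvec"],float))[0],np.array(c["tvec"],float).ravel()
def cloud(d,K,R,t):
    v,u=np.mgrid[:d.shape[0],:d.shape[1]]
    p=np.stack([(u-K[0,2])/K[0,0]*d,(v-K[1,2])/K[1,1]*d,d],-1)
    return (p-t)@R
def proj(P,K,R,t):
    q=(R@np.asarray(P,float).T).T+t
    q=q@K.T; return q[...,:2]/q[...,2:]
E
python3 - <<'E'
from h import *
for n in("scene","top"):
    im,d,K,R,t=cam(n);cv2.imwrite(f"pics/{n}0.png",im[...,::-1]);np.savez(f"{n}0.npz",im=im,d=d,K=K,R=R,t=t)
    print(n,(-R.T@t).round(3))
s=telemetry.observe();print(s)
E
```

```text
pics
scene [-0.095 -0.719  0.918]
top [0.505 0.003 1.239]
{'time': 0.1, 'qpos': array([-1.29301292e+00,  3.42635521e-01,  1.52490044e+00,  2.76473259e-05,
        1.27536124e+00, -1.45979419e-01]), 'qvel': array([ 0.00119955, -0.00163346, -0.00389217,  0.00180107, -0.00091084,
        0.00075778]), 'joint_efforts': array([ 1.64631252e-03, -4.32003415e+01, -2.44696105e+01,  7.19140680e-02,
        5.26721345e-02, -4.11234601e-05]), 'tool_pos': array([ 0.21587925, -0.47843958,  0.40413074]), 'tool_rot': array([-3.14030582e+00, -2.15920140e-04,  4.23754620e-01]), 'contact_force': array([-0.38389015,  0.20386887, -0.36876499]), 'torque': array([-0.01946135,  0.03493264, -0.02052143]), 'grip_force': 0.0, 'opening': 0.09178028858055741}
```

View pics/scene0.png

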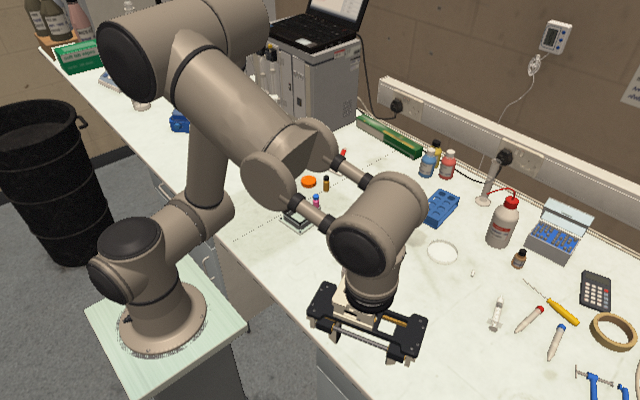

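View pics/top0.png

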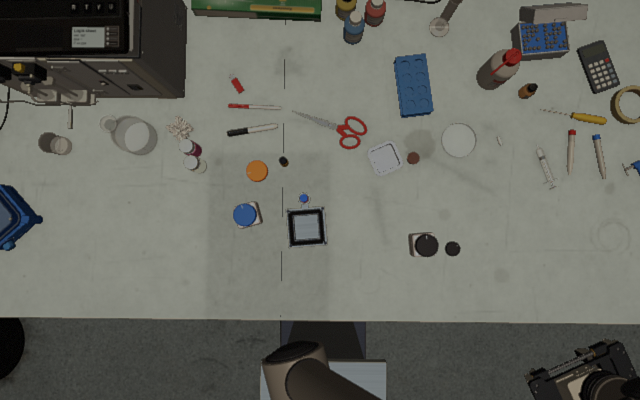

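The top view shows the brace at (307,227). Its ring at (304,199) holds a blue-capped vial, and the black-capped vial stands on the bench at (284,161).

Lid candidates:
- **Blue lid (246,214):** on a white square jar. It matches the vial's cap, so it is the one meant.
- **Orange disc (257,171):** same shape, wrong colour.
- **Black lids (425,245) and (452,249):** the black jar and a smaller loose lid, neither wanted.

I'll measure these and confirm in one crop.

Run:
```python
from h import *
z=np.load("top0.npz");im,d,K,R,t=[z[k] for k in("im","d","K","R","t")]
P=cloud(d,K,R,t)
cv2.imwrite("pics/crop1.png",cv2.resize(im[135:255,165:325],None,fx=5,fy=5,interpolation=cv2.INTER_CUBIC)[...,::-1])
hsv=cv2.cvtColor(im,cv2.COLOR_RGB2HSV)
blue=(hsv[...,0]>95)&(hsv[...,0]<130)&(hsv[...,1]>100)&(d>0)
def show(n,m):
    p=P[m];print(n,m.sum(),np.median(p,0).round(4),p.min(0).round(3),p.max(0).round(3))
def box(u0,u1,v0,v1):
    m=np.zeros(d.shape,bool);m[v0:v1,u0:u1]=1;return m
m=blue&box(228,264,198,232);show("bluelid",m)
m=m&(P[...,2]>.088);show("  top",m)
c=cv2.minEnclosingCircle(P[m][:,:2].astype(np.float32));print(c)
m=box(225,270,195,235)&(P[...,2]>.05)&(P[...,2]<.072);show("jar shoulder",m);print(cv2.minAreaRect(P[m][:,:2].astype(np.float32)))
show("vialcap",blue&box(295,312,190,206))
m=box(280,335,205,250)&(P[...,2]>.036)&(P[...,2]<.05);show("lips",m);print(cv2.minAreaRect(P[m][:,:2].astype(np.float32)))
m=box(280,335,200,255)&(P[...,2]>.003)&(P[...,2]<.05);show("brace",m);print(cv2.minAreaRect(P[m][:,:2].astype(np.float32)))
m=box(293,320,213,240)&(P[...,2]<.012);show("pocketfloor",m);print(cv2.minAreaRect(P[m][:,:2].astype(np.float32)))
```

```text
bluelid 392 [0.5152 0.1908 0.0972] [0.491 0.165 0.088] [0.541 0.218 0.103]
  top 392 [0.5152 0.1908 0.0972] [0.491 0.165 0.088] [0.541 0.218 0.103]
((0.5157588124275208, 0.19143566489219666), 0.026893818750977516)
jar shoulder 131 [0.5107 0.1718 0.0644] [0.484 0.159 0.05 ] [0.549 0.224 0.071]
((0.5162652730941772, 0.1919521987438202), (0.05551121383905411, 0.05650167912244797), 16.765546798706055)
vialcap 47 [0.5583 0.0545 0.0604] [0.551 0.045 0.055] [0.568 0.062 0.065]
lips 426 [0.4871 0.0476 0.0416] [0.443 0.002 0.036] [0.535 0.095 0.049]
((0.4882907271385193, 0.04801834747195244), (0.08685069531202316, 0.08699562400579453), 5.346738815307617)
brace 1725 [0.4895 0.0483 0.0105] [ 0.418 -0.023  0.003] [0.556 0.113 0.049]
((0.4871792495250702, 0.04473549872636795), (0.13728372752666473, 0.13513049483299255), 0.6611047387123108)
pocketfloor 507 [0.4874 0.0483 0.0081] [ 0.456  0.018 -0.001] [0.518 0.079 0.012]
((0.48820072412490845, 0.048390887677669525), (0.05913766473531723, 0.05888883396983147), 5.423965930938721)
```

View pics/crop1.png

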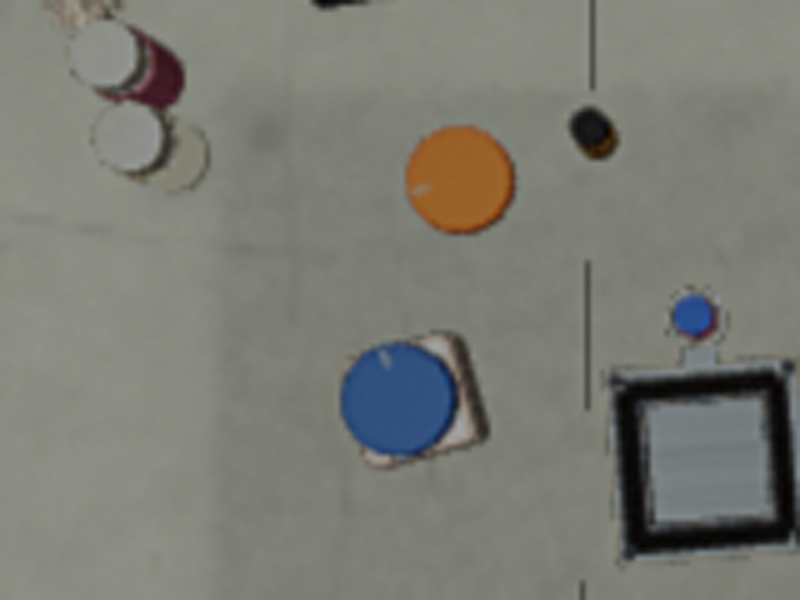

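The crop confirms the pairing: blue cap in the ring, and the blue lid on the white jar with its mark at about 16.8°.

- **Jar:** (0.516, 0.192), yaw 16.8°
- **Brace:** (0.488, 0.048), yaw 5.35°. The ring direction agrees with that yaw, the pocket measures 59 mm and its floor is 8 mm up.

Now I'll move above the jar.

```bash
python3 -m crank '[[1,46,-41,0,0],[1,92,-81,0,0],[1,137,-122,0,0],[1,183,-162,0,0],[1,229,-203,0,0],[1,275,-244,0,0],[1,320,-284,0,0],[1,366,-325,0,0],[1,412,-365,0,0],[1,458,-406,0,0],[1,503,-447,0,0],[1,549,-487,0,0]]' 45 && python3 -m crank '[[1,0,0,0,0],[1,0,0,0,0],[1,0,0,0,0]]'
python3 -c "
from h import *
print(telemetry.observe())"
```

```text
time: 1.1
tool_pos: [0.4205, -0.0201, 0.4047]
tool_rot: [3.141, 0.0, 0.424]
contact_force: [0.5, -0.7, -0.1]
opening: 0.0916
grip_force: 0.0
time: 1.35
tool_pos: [0.4202, -0.0222, 0.4044]
tool_rot: [-3.142, 0.001, 0.425]
contact_force: [-0.2, 0.1, -0.7]
opening: 0.0918
grip_force: 0.0
{'time': 1.35, 'qpos': array([-2.35253378e-01,  1.50563691e-01,  1.78513283e+00, -6.28144089e-04,
        1.20676881e+00,  9.10755405e-01]), 'qvel': array([-0.04270785, -0.00688249,  0.00257396, -0.00063588, -0.00187377,
        0.0025983 ]), 'joint_efforts': array([ 1.35596786e+00, -3.20159769e+01, -2.38485038e+01,  1.70093332e-01,
       -4.31689143e-02,  3.13942821e-02]), 'tool_pos': array([ 0.42020893, -0.02224109,  0.4043913 ]), 'tool_rot': array([-3.14152107e+00,  1.04922650e-03,  4.25011482e-01]), 'contact_force': array([-0.23779482,  0.09679186, -0.65032047]), 'torque': array([-0.06344512,  0.03550506, -0.03221759]), 'grip_force': 0.0, 'opening': 0.09177075094014961}
```

```bash
python3 -m crank '[[1,29,-26,0,0],[1,58,-52,0,0],[1,88,-78,10,0],[1,117,-104,20,0],[1,146,-130,30,0],[1,175,-155,40,0],[1,175,-155,40,0],[1,175,-155,40,0],[1,175,-155,40,0],[1,175,-155,40,0]]'
python3 - <<'E'
from h import *
print(telemetry.observe()["tool_pos"],telemetry.observe()["tool_rot"])
im,d,K,R,t=cam("wrist");cv2.imwrite("pics/w1.png",im[...,::-1]);P=cloud(d,K,R,t);np.savez("w1.npz",im=im,d=d,P=P)
hsv=cv2.cvtColor(im,cv2.COLOR_RGB2HSV)
m=(hsv[...,0]>95)&(hsv[...,0]<130)&(hsv[...,1]>100)&(P[...,2]>.091)&(P[...,2]<.105)
p=P[m];print(m.sum(),p.min(0),p.max(0),cv2.minEnclosingCircle(p[:,:2].astype(np.float32)),np.median(p,0))
near=np.hypot(P[...,0]-.516,P[...,1]-.192)<.05
m=near&(P[...,2]>.06)&(P[...,2]<.07);print(m.sum(),cv2.minAreaRect(P[m][:,:2].astype(np.float32)))
E
```

```text
time: 2.18
tool_pos: [0.5163, 0.1889, 0.3651]
tool_rot: [3.141, -0.0, 0.421]
contact_force: [0.7, -0.3, -0.7]
opening: 0.0919
grip_force: 0.0
[0.5162552  0.18894669 0.36510631] [ 3.14108519e+00 -3.68663941e-05  4.21015911e-01]
2395 [0.48929801 0.16671414 0.09329037] [0.54280142 0.21889925 0.09959599] ((0.5160108208656311, 0.1928061842918396), 0.026965897530317307) [0.51715131 0.19297327 0.09712076]
537 ((0.5170224905014038, 0.19301462173461914), (0.053762711584568024, 0.05585851892828941), 16.8093318939209)
```

View pics/w1.png

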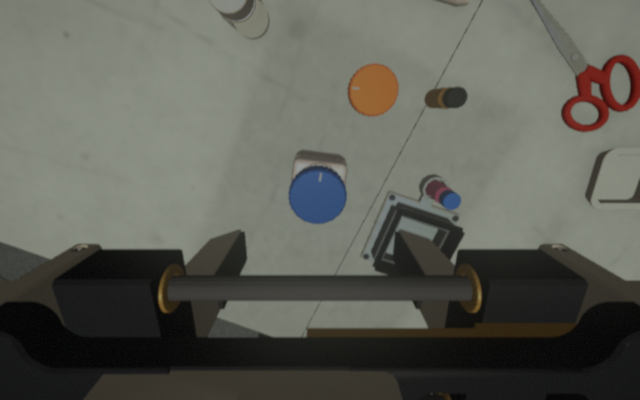

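The wrist view shows the blue lid at (318,194) with its mark pointing up in the image, and clear space around it. The lid measures (0.516, 0.193), so I'll descend with a small correction and grip at 45 N.

```bash
python3 -m crank '[[1,2,-3.5,15,0],[1,2,-3.5,35,0],[1,2,-3.5,55,0],[1,2,-3.5,75,0],[1,2,-3.5,92,0],[1,2,-3.5,105,0],[1,2,-3.5,113,0],[1,2,-3.5,116,0],[1,2,-3.5,116,0],[1,2,-3.5,116,0]]' 45 && python3 -m crank '[[-1,0,0,0,0],[-1,0,0,0,0],[-1,0,0,0,0],[-1,0,0,0,0],[-1,0,0,0,0],[-1,0,0,0,0],[-1,0,0,0,0],[-1,0,0,0,0]]' 45
```

```text
time: 3.07
tool_pos: [0.5169, 0.1946, 0.2496]
tool_rot: [3.141, -0.001, 0.423]
contact_force: [0.4, -0.3, -0.1]
opening: 0.0918
grip_force: 0.0
time: 3.73
tool_pos: [0.5168, 0.1949, 0.2489]
tool_rot: [3.141, -0.001, 0.424]
contact_force: [0.3, -1.7, 2.7]
opening: 0.0537
grip_force: 45.0
```

```bash
python3 -m crank '[[-1,0,0,-5,0],[-1,0,0,-15,0],[-1,0,0,-28,0],[-1,0,0,-41,0],[-1,0,0,-54,0],[-1,0,0,-65,0],[-1,0,0,-70,0],[-1,0,0,-70,0],[-1,0,0,-70,0]]' && python3 -m crank '[[-1,-5,7,0,0],[-1,-13,18,0,0.03],[-1,-24,33,0,0.06],[-1,-35,50,0,0.1],[-1,-46,66,0,0.14],[-1,-58,82,0,0.17],[-1,-69,98,0,0.2],[-1,-79,112,0,0.2],[-1,-85,119,0,0.2],[-1,-87,122,0,0.2],[-1,-87,122,0,0.2],[-1,-87,122,0,0.2]]' && python3 -m crank '[[-1,0,0,0,0],[-1,0,0,0,0],[-1,0,0,0,0],[-1,0,0,0,0]]'
python3 - <<'E'
from h import *
s=telemetry.observe();print(s["tool_pos"],s["tool_rot"],s["opening"])
for n in("top","wrist","scene"):
    im,d,K,R,t=cam(n);np.savez(n+"2.npz",im=im,d=d,K=K,R=R,t=t)
    cv2.imwrite(f"pics/{n}2.png",im[...,::-1])
    P=cloud(d,K,R,t);hsv=cv2.cvtColor(im,cv2.COLOR_RGB2HSV)
    b=(hsv[...,0]>95)&(hsv[...,0]<130)&(hsv[...,1]>100)&(P[...,2]>.13)&(P[...,2]<.18)&(np.hypot(P[...,0]-.488,P[...,1]-.048)<.06)
    w=(P[...,2]>.07)&(P[...,2]<.145)&(np.hypot(P[...,0]-.488,P[...,1]-.048)<.06)&~b
    for k,m in(("lid",b),("jar",w)):
        p=P[m]
        if len(p)>5:print(n,k,len(p),np.median(p,0).round(4),p.min(0).round(4),p.max(0).round(4),cv2.minAreaRect(p[:,:2].astype(np.float32)))
a=np.load("wrist2.npz")["im"]
s=np.load("scene2.npz")["im"][130:260,220:400]
s=cv2.resize(s,(640,462))
cv2.imwrite("pics/sc2.png",s[...,::-1])
E
```

```text
time: 4.48
tool_pos: [0.5163, 0.195, 0.3187]
tool_rot: [-3.142, 0.0, 0.424]
contact_force: [-0.8, 0.3, -3.0]
opening: 0.0537
grip_force: 45.0
time: 5.48
tool_pos: [0.4874, 0.0481, 0.3186]
tool_rot: [-3.141, 0.0, 0.223]
contact_force: [1.0, -0.1, -2.5]
opening: 0.0539
grip_force: 45.0
time: 5.82
tool_pos: [0.4874, 0.0485, 0.3186]
tool_rot: [3.142, 0.0, 0.225]
contact_force: [1.2, -0.5, -3.2]
opening: 0.054
grip_force: 45.0
[0.48744925 0.04849304 0.31864651] [3.14157124e+00 4.61996393e-07 2.24584323e-01] 0.05400333070385645
wrist lid 4903 [0.4953 0.0517 0.1676] [0.4596 0.0224 0.1539] [0.5131 0.077  0.1701] ((0.48663732409477234, 0.05054585263133049), (0.051785290241241455, 0.053339727222919464), 70.3483657836914)
wrist jar 3369 [0.5116 0.0518 0.1316] [0.4837 0.0184 0.0751] [0.516  0.0861 0.145 ] ((0.5026983618736267, 0.05352441221475601), (0.02678215317428112, 0.06933948397636414), 12.784427642822266)
scene lid 169 [0.474  0.0423 0.1644] [0.4545 0.0164 0.1509] [0.4985 0.0757 0.1736] ((0.47633853554725647, 0.04980567470192909), (0.056255217641592026, 0.039029378443956375), 61.7579231262207)
scene jar 464 [0.4636 0.0231 0.111 ] [0.4519 0.014  0.0701] [0.5131 0.0806 0.1435] ((0.47184625267982483, 0.03740141913294792), (0.047200433909893036, 0.07485336810350418), 38.082923889160156)
```

View pics/wrist2.png

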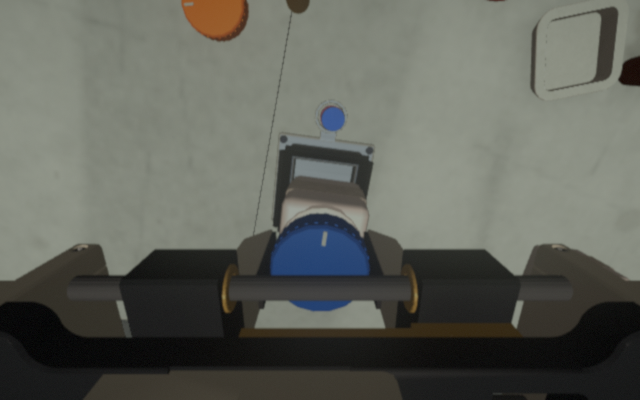

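View pics/sc2.png

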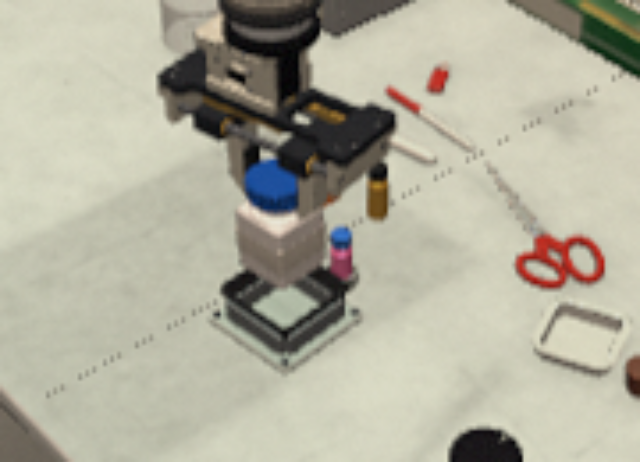

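The jar hangs upright over the pocket at (320,265) in the wrist view. The ring behind it at (332,118) holds the pink vial with the blue cap. I'll fit the jar's front face and the brace's edges from this view to get the relative yaw and offset.

Run:
```python
from h import *
z=np.load("wrist2.npz");P=cloud(z["d"],z["K"],z["R"],z["t"])
m=(P[...,2]>.085)&(P[...,2]<.125)&(np.hypot(P[...,0]-.488,P[...,1]-.048)<.05)&(P[...,0]>.5)
p=P[m];n0=None
for _ in range(3):
    c=p.mean(0);n=np.linalg.svd(p-c,full_matrices=False)[2][2];n*=np.sign(n[0]);r=(p-c)@n;p=p[abs(r)<max(.0015,2*r.std())*1]
print(len(p),"front n",n.round(3),"yaw deg",np.degrees(np.arctan2(n[1],n[0])),"tilt",np.degrees(np.arcsin(n[2])),"c",c.round(4),"y",p[:,1].min(),p[:,1].max())
print("centre x-line: ",(c-n*.028).round(4), "std",((p-c)@n).std())
th=np.radians(5.35);e=np.array([np.cos(th),np.sin(th)]);f=np.array([-e[1],e[0]]);B=np.array([.4882,.0482])
q=P[...,:2]-B;a=q@e;b=q@f
print("jar c in brace frame",((c-n*.028)[:2]-B)@e)
m=(P[...,2]>.036)&(P[...,2]<.047)&(abs(a)<.06)&(abs(b)<.06)
print("lip x max",np.percentile(a[m],[98,100]),"y ext",b[m].min(),b[m].max(),m.sum())
m=(P[...,2]>.036)&(P[...,2]<.047)&(a>.025)&(a<.055)&(abs(b)<.03);
# top lip outer edge fit
pts=[]
for bb in np.arange(-.03,.03,.004):
    k=m&(abs(b-bb)<.002)
    if k.sum()>3: pts.append((bb,a[k].max()))
pts=np.array(pts);print("edge",np.polyfit(pts[:,0],pts[:,1],1) if len(pts) else None, "(expect offset .0435)")
# jar shoulder
m=(P[...,2]>.131)&(P[...,2]<.14)&(np.hypot(P[...,0]-.488,P[...,1]-.048)<.045);print("shoulder a,b ext",m.sum(),a[m].min(),a[m].max(),b[m].min(),b[m].max())
# jar sides by front face width
k=(P[...,2]>.085)&(P[...,2]<.125)&(a>.015)&(a<.035);print("front b ext",np.percentile(b[k],[0,1,99,100]))
```

```text
1166 front n [0.996 0.093 0.007] yaw deg 5.3397163321967005 tilt 0.4044509661435146 c [0.5133 0.0507 0.1077] y 0.023153211984867823 0.07740795004419271
centre x-line:  [0.4854 0.0481 0.1075] std 0.0003188678010869853
jar c in brace frame -0.0027635921241370574
lip x max [0.04254418 0.04291965] y ext -0.04330490171131111 0.04386985029438906 1682
edge [0.00114051 0.04267474] (expect offset .0435)
shoulder a,b ext 1661 -0.001086244081214229 0.02574937770921809 -0.027421432181555055 0.02835228357376452
front b ext [-0.02776028 -0.0265332   0.027092    0.02820885]
```

Yaw and tilt are good. The jar sits about 2 mm short along the brace's x, so I'll correct that and lower it slowly.

```bash
python3 -m crank '[[-1,1,0,3,0],[-1,2,0.3,8,0],[-1,2,0.3,15,0],[-1,2,0.3,22,0],[-1,2,0.3,29,0],[-1,2,0.3,34,0],[-1,2,0.3,38,0],[-1,2,0.3,42,0],[-1,2,0.3,45,0],[-1,2,0.3,48,0],[-1,2,0.3,48,0]]' && python3 -m crank '[[-1,0,0,2,0],[-1,0,0,4,0],[-1,0,0,6,0],[-1,0,0,8,0],[-1,0,0,10,0],[-1,0,0,11,0],[-1,0,0,12,0],[-1,0,0,13,0],[-1,0,0,14,0],[-1,0,0,14,0]]'; python3 -c "
from h import *
s=telemetry.observe();print(s['contact_force'],s['torque'],s['tool_pos'])"
```

```text
time: 6.88
tool_pos: [0.4893, 0.0482, 0.2702]
tool_rot: [-3.141, 0.001, 0.224]
contact_force: [-0.5, 1.0, -3.9]
opening: 0.0537
grip_force: 45.0
time: 7.72
tool_pos: [0.4896, 0.0481, 0.2568]
tool_rot: [3.141, -0.0, 0.224]
contact_force: [0.2, 1.1, -1.6]
opening: 0.0534
grip_force: 45.0
[ 0.17236469  1.06079997 -1.57542562] [0.41974826 0.05914692 0.01297081] [0.48955072 0.04810163 0.25677245]
```

```bash
python3 -m crank '[[-1,0,0,0.5,0],[-1,0,0,1,0],[-1,0,0,1.5,0],[-1,0,0,1.5,0],[-1,0,0,1.5,0]]'
```

```text
time: 8.13
tool_pos: [0.4897, 0.0479, 0.2564]
tool_rot: [3.141, -0.002, 0.224]
contact_force: [-2.2, -0.8, 8.5]
opening: 0.0536
grip_force: 45.0
```

The jar is seated at z=0.2564, with contact force rising as expected. Now I'll unscrew it anticlockwise by about 1.38 rad, following the thread upwards.

```bash
python3 -m crank '[[-1,0,0,-1,-0.03],[-1,0,0,-1,-0.09],[-1,0,0,-1.2,-0.17],[-1,0,0,-1.4,-0.25],[-1,0,0,-1.6,-0.33],[-1,0,0,-1.7,-0.41],[-1,0,0,-1.9,-0.49],[-1,0,0,-2.1,-0.57],[-1,0,0,-2.2,-0.65],[-1,0,0,-2.4,-0.70],[-1,0,0,-2.4,-0.70]]' 50 && python3 -m crank '[[-1,0,0,-0.1,-0.06],[-1,0,0,-0.3,-0.14],[-1,0,0,-0.4,-0.22],[-1,0,0,-0.5,-0.30],[-1,0,0,-0.6,-0.38],[-1,0,0,-0.6,-0.46],[-1,0,0,-0.6,-0.54],[-1,0,0,-0.6,-0.62],[-1,0,0,-0.6,-0.68],[-1,0,0,-0.6,-0.68],[-1,0,0,-0.6,-0.68]]'
python3 - <<'E'
from h import *
s=telemetry.observe();print(s["torque"],s["tool_rot"])
im,d,K,R,t=cam("wrist");cv2.imwrite("pics/w3.png",im[...,::-1]);np.savez("w3.npz",im=im,d=d,K=K,R=R,t=t)
E
```

```text
time: 9.05
tool_pos: [0.4892, 0.0482, 0.2577]
tool_rot: [-3.141, 0.0, 0.925]
contact_force: [-1.6, 1.2, 2.2]
opening: 0.0536
grip_force: 50.0
time: 9.97
tool_pos: [0.4892, 0.0484, 0.2588]
tool_rot: [-3.141, -0.0, 1.602]
contact_force: [-2.8, 3.2, 7.3]
opening: 0.0538
grip_force: 50.0
[ 0.53287809  0.50080828 -0.02458494] [-3.14145398e+00 -1.65303600e-04  1.60237366e+00]
```

View pics/w3.png

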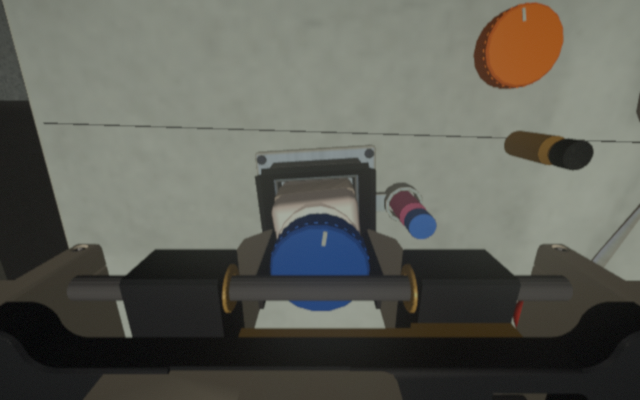

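The mark still sits at (324,239) between the pads, so the lid did not slip. The jar is seated square in the brace at (315,210), and the residual torque is about 0, so the threads have let go. I'll raise the lid straight up by 33 mm, which puts its edge about 2 cm above the mouth.

```bash
python3 -m crank '[[-1,0,0,-1,0],[-1,0,0,-2,0],[-1,0,0,-3,0],[-1,0,0,-5,0],[-1,0,0,-8,0],[-1,0,0,-12,0],[-1,0,0,-16,0],[-1,0,0,-21,0],[-1,0,0,-26,0],[-1,0,0,-30,0],[-1,0,0,-33,0],[-1,0,0,-33,0]]' && python3 -m crank '[[-1,0,0,0,0],[-1,0,0,0,0],[-1,0,0,0,0],[-1,0,0,0,0]]'
python3 - <<'E'
from h import *
im,d,K,R,t=cam("wrist");a=im;P=cloud(d,K,R,t)
th=np.radians(5.35);e=np.array([np.cos(th),np.sin(th)]);f=np.array([-e[1],e[0]]);q=P[...,:2]-np.array([.4882,.0482]);A=q@e;B=q@f
m=(abs(A)<.032)&(abs(B)<.032)&(P[...,2]>.045)&(P[...,2]<.079);p=P[m]
print("shoulder z",np.median(p[p[:,2]>.068][:,2]),"a",A[m].min(),A[m].max(),"b",B[m].min(),B[m].max())
m=(abs(A)<.04)&(abs(B)<.04)&(P[...,2]>.12);print("lid top z pct",np.percentile(P[m][:,2],[5,50,95]))
b,*_=cam("scene");b=cv2.resize(b[130:260,220:400],(554,400))
cv2.imwrite("pics/w4.png",np.vstack([cv2.resize(a,(480,300)),cv2.resize(b,(480,300))])[...,::-1])
E
```

```text
time: 11.02
tool_pos: [0.4896, 0.0481, 0.292]
tool_rot: [3.14, 0.0, 1.604]
contact_force: [-0.0, 0.1, -0.8]
opening: 0.0537
grip_force: 50.0
time: 11.35
tool_pos: [0.4894, 0.0482, 0.2909]
tool_rot: [-3.141, 0.0, 1.604]
contact_force: [0.1, -0.0, -0.7]
opening: 0.0538
grip_force: 50.0
shoulder z 0.07405092332276783 a -0.02989634600195758 0.027430005501851942 b -0.007431225740084812 0.030418546533406227
lid top z pct [0.13882178 0.20559667 0.22677578]
```

View pics/w4.png

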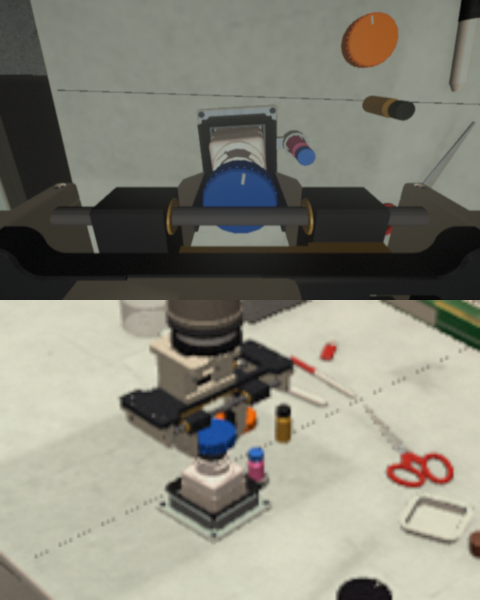

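The blue lid is held level above the open neck at (215,437) in the lower view. The jar is seated in the brace with its shoulder at 74 mm, exactly 66 + 8 mm, and both vials are undisturbed. The force shows only the lid's weight, so I'm handing in.

```bash
python3 -c "
from cell import ticket
print(ticket.hand_in())"
```

```text
the job is handed in; nothing more can be done
None
```

Job handed in at about 11.5 s of the 45 s limit: the blue jar is fully seated in the brace, and its unscrewed lid is held level about 2 cm above the mouth; no verdict came back.

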